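# Snap the keeper bar onto the spoon drying rack

## Task

Pick up the wooden keeper bar, hold it level over the spoon drying rack with its forked ends above the two grey snap hooks, and push it straight down until both hooks click over it and it stays down, then let go. Feel for the clicks, never push or pull it on the rack harder than about 3.5 kg (let go before lifting away); leave the spoons and the other things on the table where they are.

Things in the scene. Friction and masses are not known exactly. Their poses are not given: they have to be found in the camera images.
- rack: Spoon drying rack, fixed: light wood board 130 (x) x 230 (y) x 16 mm, origin at centre of underside, z up, y from hook to hook. Three spoons lie along its x, tops 28 mm up. At y = +-76 stand grey blocks with sprung pads and snap hooks. All heights given for hooks and pads are above this origin for the lowest setting; each time blocks, pads and hooks stand 0 to 16 mm higher, NOT measured: feel for it.
- keeper: Wooden keeper bar, loose, flat on the table: plate 40 (x) x 190 (y) x 8 mm, each end with a slot 22 mm wide, 16 deep for the hook (slot floor at y = +-79). Grip rib on top, 18 mm thick (x), 60 long (y), from 8 to 44 mm above the underside. Origin at centre of underside, z up; half a turn looks the same; 65 to 110 g. Keep push or pull on the rack under 35 N.
- pad_a (a joint): Sprung rubber pad, 30 x 14 mm, on the rack at x = 0, y = +66, top 44 mm high (plus the setting) when free. Travel in m: 0 free, grows as it is pressed, 0.008 its hard stop; 1.5 N/mm. The keeper's underside meets both pads at 44; hooked, it rests at 41 with about 0.003 of travel on each pad; at 36 the pads reach their stops and the push on both is 24 N.
- pad_b (a joint): The same pad at the rack's y = -66. A slow push (10 mm/s) stopped at 20 N in all lies beyond both clicks and before the 35 N limit.
- hook_a (a joint): Grey cantilever snap hook, 14 mm wide (x), at the rack's x = 0, y = +83 to +89 (stem), top 70 mm high (plus the setting). Its barb points inward to y = 75, underside at 49; ramp from 53 there up and out to 67 at y = 83. Outward bend in rad: 0 upright, about 0.1 while the keeper passes, 0 again after the click.
- hook_b (a joint): The same hook at the rack's -y end, mirrored. The keeper's underside meets the ramps at about 60 (plus the setting); the push on both rises to 7 to 14 N while they spread; both click when the underside is at about 40.5, at 11 to 16 N.
- spoon0: dark wooden spoon, 175 mm long, 42 mm wide at the bowl, lying in the rack's comb at y = -44 mm; origin under its middle, x towards its bowl; stays where it is
- spoon1: dark wooden spoon, 175 mm long, 42 mm wide at the bowl, lying in the rack's comb at y = 0 mm; origin under its middle, x towards its bowl; stays where it is
- spoon2: dark wooden spoon, 175 mm long, 42 mm wide at the bowl, lying in the rack's comb at y = +44 mm; origin under its middle, x towards its bowl; stays where it is
- spoon_spare: a fourth spoon like those in the rack, on the table; origin at its underside; bystander, not to be moved
- bowl: white bowl, 150 mm wide, 65 mm high; origin at its underside; bystander, not to be moved
- brush: lacquer brush, 190 mm long; origin at its underside; bystander, not to be moved
- jar: amber jar, 68 mm wide, 80 mm high; origin at its underside; bystander, not to be moved
- cup: wooden cup, 72 mm wide, 70 mm high; origin at its underside; bystander, not to be moved
- scraper: scraper, 250 mm long; origin at its underside; bystander, not to be moved
- tin: tin, 72 mm wide, 90 mm high; origin at its underside; bystander, not to be moved
There are look-alikes about, which are no part of the job. Leave any green or red look-alike of the keeper alone.

How it is judged (in metres and radians):
On the way:
1. the keeper is held level above the rack, lined up over the hooks (horizontal distance between keeper and rack below 0.015 m and angle between the y axis of keeper and the y axis of rack, either way round below 0.08 rad and angle between keeper's own z axis and vertical below 0.1 rad and z of keeper in the frame of rack between 0.07 and 0.16 m), for 0.1 s.
At the end, for the whole second after the job is handed in: The keeper rests level (0.04 rad) on the rack, centred within 6 mm, lined up within 0.06 rad, underside 38 to 60 mm up, held by both hooks: hooks upright again (bend under 0.03 rad), both pads still pressed in over 1.8 mm (value of joint each of pad_a, pad_b above 0.0018 m and value of joint each of hook_a, hook_b below 0.03 rad and horizontal distance between keeper and rack below 0.006 m and angle between the y axis of keeper and the y axis of rack, either way round below 0.06 rad and angle between keeper's own z axis and vertical below 0.04 rad and z of keeper in the frame of rack between 0.038 and 0.06 m and linear speed of keeper below 0.01 m/s); the robot touches nothing.
It fails at once if the keeper is pushed or pulled on the rack with more than 35 N (contact force between keeper and rack above 35 N).
It fails at once if the robot itself hits or pushes the rack with more than 35 N (contact force between the arm and rack above 35 N).
It fails at once if a spoon in the rack is shifted by more than 15 mm (distance of any of spoon0, spoon1, spoon2 from where it was at the start of the episode above 0.015 m).
It fails at once if another thing on the table is shifted by more than 30 mm (distance of any of spoon_spare, bowl, brush, jar, cup, scraper, tin from where it was at the start of the episode above 0.03 m).
It also fails if it takes over 48 s, if anything falls off the work surface, if the arm or the gripper's body presses on something with over 40 N, if the wrist force passes 120 N, or if a joint passes its speed limit or range.

## Robot

A 6-joint arm with a two-finger parallel gripper is mounted at the origin on the work surface. World frame = base frame: x ahead of the robot, y to its left, z up, the work surface at z = 0. Lengths are in mm, angles in rad, forces in N, time in s.
With the tool pointing down it reaches from about 275 to 1000 mm from the base axis. Payload 8.4 kg.
Tool frame: the origin (TCP) lies midway between the tips of the shut fingers; the grasp point (between the pads) lies 19 mm behind it (r.grip_point_offset is the distance from the TCP to the grasp point, in mm); z points along the fingers, y is the line along which they close (so a half turn about z gives the same grasp; the last joint's range is limited). The gripper opens to 85 mm and grips with 20 to 120 N. Pads are 22 mm wide; open, the fingers measure 114 mm over their backs; the gripper's body (76 mm by 85 mm) begins 54 mm behind the grasp point. The pads swing forward as they close: fully open they stand 13 mm farther back than shut.
Start: joints at [1.125, 0.353, 1.633, -0, 1.155, -0.002], TCP at [268.358, 564.457, 231.281] pointing down, gripper open.
Joint ranges: [-2.63, 2.63], [-0.92, 2.1], [0.06, 2.66], [-1.3, 4.44], [0, 2.69], [-3.02, 3.02]. Speed limits (rad/s): [2.22, 2.22, 2.79, 3.14, 3.14, 3.14].

## Interface

Orientations are given as [roll, pitch, yaw] about the fixed x, y, z axes, in that order (R = Rz(yaw) Ry(pitch) Rx(roll)).
In Python, from rig import r gives the robot as it stands. The module is installed in compiled form; this text tells all that it offers.
- The arm moves only by the shell command python3 -m creep 'ROWS' [FORCE]. ROWS is text: rows parted by semicolons, each of 7 numbers parted by spaces: the turn, a rotation vector about the tool's x, y, z in degrees, then the shift along the tool's x, y, z in m, then the closure in counts, from 0 (fully open) to 255 (shut). A call has 1 to 8 rows; each row is the pose to reach, as a shift and turn from the pose commanded when the call began, along the tool's axes at that moment; what a row does not reach only later rows make up. A row lasts 1/8 s, in which the tool goes at most 62.5 mm and 10.7 degrees, less where a joint would pass 70% of its speed; a pose out of reach is approached as far as the arm can. A call with a gripper value outside its range is refused whole. The fingers move at their own pace and stop on an object; FORCE is the grip in N (left out, the last holds). Time passes only in rows, so rows that repeat a pose let the fingers close. It gives the time, the measured TCP pose, the force, the opening and the grip force at its end, in the units of the state.
- r.sense(): the state, without advancing time (a new reading comes with each control period).
- r.grab_frame(name): name is "side" or "top" or "wrist"; returns a dict with "img" (400x640x3 uint8, red, green, blue), "range_z" (400x640 float32, mm along the optical axis (not along the pixel's ray), 0 where there is no reading), "K" (3x3 intrinsics, pixels), "D" ([k1, k2, p1, p2, k3] as OpenCV has them; the pictures are not rectified), "world_from_camera" (4x4, takes a point from camera to world coordinates). Camera axes: x right, y up, looking along -z (the intrinsics and any distortion apply to the point x, -y, -z); pixel columns grow to the right and rows downward; lengths in mm; the calibration is good to about 2 mm. A picture is of the moment at which its call begins.
- r.sign_off(): hands the job in; it is judged then, once.
The state is a dict: "clock": time; "qpos": joint angles; "qvel": joint speeds; "joint_efforts": joint torques, N m; "eef_pos": TCP position; "tcp_rot": TCP orientation; "contact_force": force on the tool from outside, world axes, zero at the start; "wrist_torque": the same for the moment, N m; "opening": opening from 0.0 (shut) to 1.0 (fully open); "grasp_force": force on a finger pad.
Only numpy, scipy, OpenCV 4.12 (cv2) and the standard library are available. Lean on these libraries where they do the work, as an engineer would, in place of code of your own. Each camera call takes 0.05 s, during which the arm holds its last target. There are 200 camera calls.

## Working session

There is one attempt and no reset: what is moved stays moved. The work goes in short steps, Python scripts to look and compute and a shell command to move; the robot and the scene stay as the last step left them, time stands still between calls to the robot, and variables do not carry over. Pictures are saved under pics/ and viewed, at most 10 in all, crops included, and the job is handed in when it is done.

```bash
mkdir -p pics; cat > h.py <<'E'
import numpy as np, cv2
from rig import r
def grab(n):
    f=r.grab_frame(n); cv2.imwrite(f'pics/{n}_{len(__import__("os").listdir("pics"))}.png',f['img'][:,:,::-1]); np.savez(f'{n}.npz',**f); return f
def cloud(f):
    z=f['range_z']; h,w=z.shape; u,v=np.meshgrid(np.arange(w),np.arange(h))
    p=cv2.undistortPoints(np.stack([u,v],-1).reshape(-1,1,2).astype(np.float64),f['K'],f['D']).reshape(h,w,2)
    P=np.stack([p[...,0]*z,-p[...,1]*z,-z,np.ones_like(z)],-1)@f['world_from_camera'].T
    P=P[...,:3]; P[z<=0]=np.nan; return P
E
python3 - <<'E'
from h import *
for n in('top','side'): grab(n)
print(r.sense()); import os; print(os.listdir('pics'), r.grip_point_offset)
E
```

```text
{'clock': 0.1, 'qpos': array([ 1.12458071e+00,  3.53598532e-01,  1.63403766e+00, -2.68135938e-05,
        1.15523423e+00, -2.40903617e-03]), 'qvel': array([-3.80874078e-05, -1.01973423e-03, -2.07098084e-03, -4.38711008e-04,
       -1.69910848e-04,  1.04335585e-03]), 'joint_efforts': array([ 6.40458302e-05, -6.06362128e+01, -3.42812455e+01, -3.81873963e-05,
        4.04014849e-03,  3.69688041e-05]), 'eef_pos': array([268.19104178, 564.06087823, 230.63396031]), 'tcp_rot': array([-3.14031483e+00,  2.14393769e-05,  2.69779693e+00]), 'contact_force': array([-0.80030766, -0.92871976, -0.00876162]), 'wrist_torque': array([-0.05662024, -0.01348841,  0.01491198]), 'grasp_force': 0.0, 'opening': 1.0005201846989116}
['top_0.png', 'side_1.png'] 18.700000000000003
```

View pics/top_0.png

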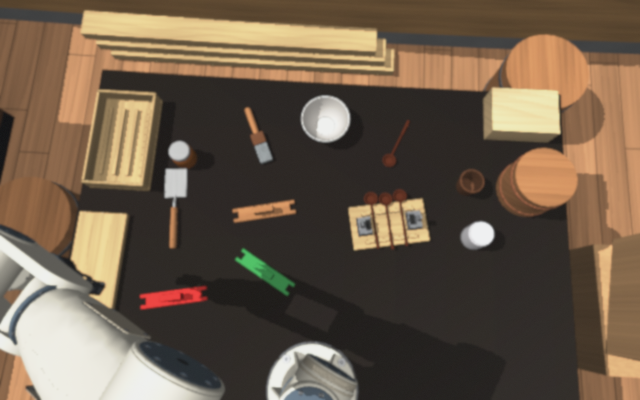

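View pics/side_1.png

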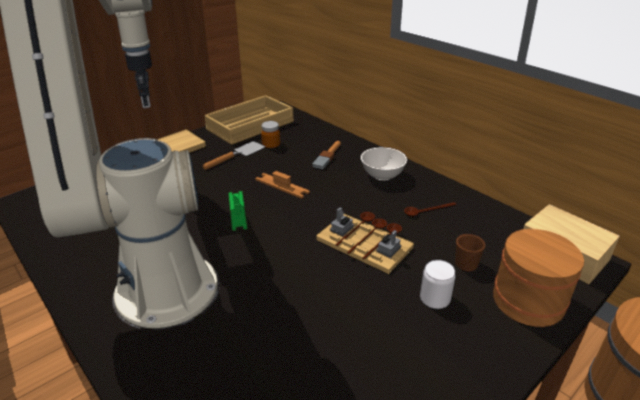

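The top view shows three bars: wooden at (264,211), green at (265,271) and red at (173,297). Only the wooden one fits the description. The rack is at (389,224), with its hook blocks at (364,225) and (414,219). The spoon bowls point up in the image.

```bash
python3 - <<'E'
from h import *
f=dict(np.load('top.npz')); P=cloud(f)
def obj(u0,u1,v0,v1,zl,zh,name):
    Q=P[v0:v1,u0:u1].reshape(-1,3); C=f['img'][v0:v1,u0:u1].reshape(-1,3).astype(int)
    m=(Q[:,2]>zl)&(Q[:,2]<zh); q=Q[m]
    rect=cv2.minAreaRect(q[:,:2].astype(np.float32)); print(name,m.sum(),'mean',q.mean(0).round(1),rect); return q
t=P[250:300,330:420].reshape(-1,3); print('table z',np.nanmedian(t[:,2]))
obj(225,305,190,232,4,60,'keeper'); obj(225,305,190,232,25,60,'rib')
obj(340,438,195,255,8,24,'rack'); 
for a,b in((350,378),(400,430)): obj(a,b,205,240,35,95,'block')
c=cv2.resize(f['img'][180:320,130:440,::-1],None,fx=2.5,fy=2.5,interpolation=cv2.INTER_CUBIC); cv2.imwrite('pics/crop.png',c)
E
```

```text
table z -0.5165681763830889
keeper 768 mean [504.3 176.1  13.8] ((508.5175476074219, 177.05078125), (128.9510955810547, 244.19981384277344), 3.369245767593384)
rib 141 mean [503.7 178.   41. ] ((504.9079895019531, 178.01617431640625), (19.185937881469727, 58.21493911743164), 11.405189514160156)
rack 2543 mean [ 489.9 -200.2   16.7] ((491.0043640136719, -211.40890502929688), (174.6408233642578, 260.9140319824219), 2.6350135803222656)
block 218 mean [ 470.8 -128.6   48.7] ((472.2267150878906, -129.1217041015625), (49.45118713378906, 38.17251968383789), 10.253867149353027)
block 225 mean [ 498.6 -275.7   50.6] ((488.3842468261719, -279.2233581542969), (76.26727294921875, 39.68669128417969), 11.349387168884277)
```

View pics/crop.png

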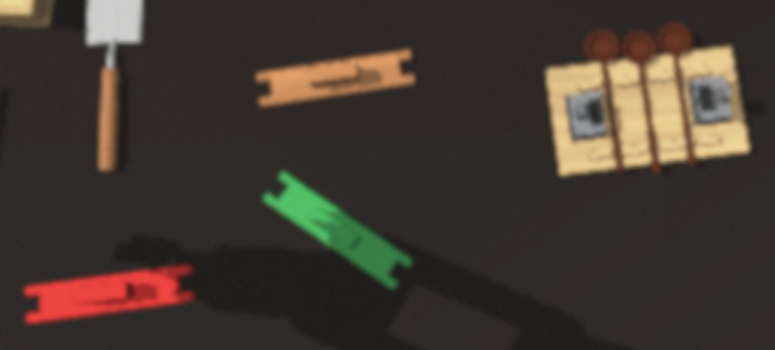

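Crop confirms it: the wooden bar at crop (335,77) is the keeper, with slotted ends and a grip rib. The green and red ones are look-alikes. I'll go above it and take a close look.

```bash
cat >> h.py <<'E'
from scipy.spatial.transform import Rotation as Ro
def go(xyz,yawdeg):
    s=r.sense(); R=Ro.from_euler('xyz',s['tcp_rot']); T=Ro.from_euler('xyz',[180,0,yawdeg],degrees=True)
    print('rotvec',(R.inv()*T).as_rotvec(degrees=True).round(2),'shift',(R.inv().apply(np.array(xyz)-s['eef_pos'])/1000).round(4),'at',s['eef_pos'].round(1),s['clock'])
E
python3 -c "
from h import *
go([504,178,220],101.4)"
```

```text
rotvec [-7.000e-02  4.000e-02  5.317e+01] shift [-0.3787 -0.2474  0.011 ] at [268.2 564.1 230.6] 0.1
```

```bash
python3 -m creep '0 0 53.2 -0.379 -0.247 0.011 0;0 0 53.2 -0.379 -0.247 0.011 0;0 0 53.2 -0.379 -0.247 0.011 0;0 0 53.2 -0.379 -0.247 0.011 0;0 0 53.2 -0.379 -0.247 0.011 0;0 0 53.2 -0.379 -0.247 0.011 0;0 0 53.2 -0.379 -0.247 0.011 0;0 0 53.2 -0.379 -0.247 0.011 0' 40
python3 - <<'E'
from h import *
print(r.sense()['eef_pos'],r.sense()['tcp_rot'],r.sense()['qvel'].round(2))
f=grab('wrist');print(f['world_from_camera'])
E
ls pics
```

```text
clock: 1.1
eef_pos: [505.8, 175.7, 220.0]
tcp_rot: [-3.141, 0.001, 1.766]
contact_force: [-0.3, -0.5, 0.3]
opening: 0.999
grasp_force: 0.0
[505.78308554 175.67146691 219.98192451] [-3.14128942e+00  6.12293565e-04  1.76582004e+00] [-0.17  0.04 -0.04  0.02  0.01 -0.18]
[[ 9.81038703e-01 -1.86205568e-01 -5.37638293e-02  4.92656122e+02]
 [ 1.93808746e-01  9.40932095e-01  2.77641789e-01  2.46640790e+02]
 [-1.11033438e-03 -2.82797241e-01  9.59179070e-01  3.62289079e+02]
 [ 0.00000000e+00  0.00000000e+00  0.00000000e+00  1.00000000e+00]]
crop.png
side_1.png
top_0.png
wrist_3.png
```

View pics/wrist_3.png

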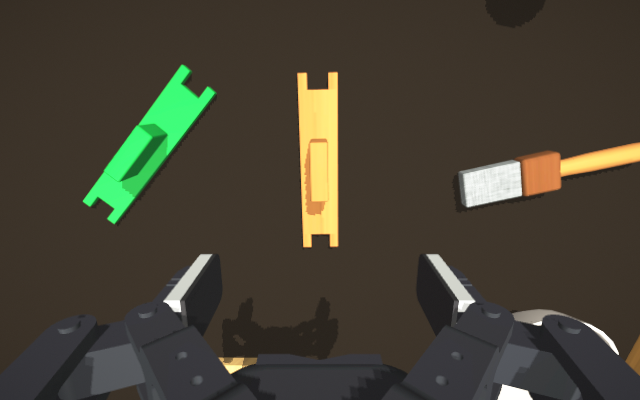

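```bash
python3 - <<'E'
from h import *
f=dict(np.load('wrist.npz')); P=cloud(f); I=f['img'].astype(int)
print('table',np.nanpercentile(P[...,2],[5,25,50,75,95]))
near=np.hypot(P[...,0]-504,P[...,1]-178)<120
for zl,zh in((4,14),(38,50)):
    q=P[near&(P[...,2]>zl)&(P[...,2]<zh)]
    print(len(q),np.median(q,0).round(1),cv2.minAreaRect(q[:,:2].astype(np.float32)))
go([504,178,220],101.4)
E
```

```text
table [-1.40136595e+00 -5.54877009e-01  1.24270776e-01  6.85352362e+00
  3.01216108e+02]
4651 [502.2 202.7   7.8] ((504.2976989746094, 180.40469360351562), (39.47715377807617, 189.8028106689453), 12.042820930480957)
1100 [504.4 183.   43.6] ((504.4999084472656, 180.81100463867188), (17.682979583740234, 60.06601333618164), 11.570250511169434)
rotvec [-0.02  0.04 -0.2 ] shift [ 0.0025 -0.0014 -0.0001] at [505.8 175.8 220. ] 1.15
```

The wrist view shows the keeper at (319,160), clear of the open fingers, which are at (190,290) and (450,290). It fits the 40x190 plate at (504.4, 180.6), yaw 11.8°. Next I descend and grip.

```bash
python3 -c "
from h import *
go([504.4,180.6,14],101.8)"
```

```text
rotvec [-0.02  0.04 -0.6 ] shift [ 0.0051 -0.0004  0.2059] at [505.8 175.8 220. ] 1.15
```

```bash
python3 -m creep '0 0 -0.6 0.005 0 0.05 0;0 0 -0.6 0.005 0 0.1 0;0 0 -0.6 0.005 0 0.15 0;0 0 -0.6 0.005 0 0.18 0;0 0 -0.6 0.005 0 0.198 0;0 0 -0.6 0.005 0 0.206 0;0 0 -0.6 0.005 0 0.206 0;0 0 -0.6 0.005 0 0.206 255' 60
python3 -m creep '0 0 0 0 0 0 255;0 0 0 0 0 0 255;0 0 0 0 0 0 255;0 0 0 0 0 0 255;0 0 0 0 0 0 255;0 0 0 0 0 0 255'
```

```text
clock: 2.15
eef_pos: [504.3, 183.9, 15.3]
tcp_rot: [3.14, -0.0, 1.78]
contact_force: [0.2, 0.3, 0.4]
opening: 0.819
grasp_force: 0.0
clock: 2.9
eef_pos: [504.0, 183.6, 14.7]
tcp_rot: [3.141, -0.0, 1.78]
contact_force: [-0.6, -0.4, 6.5]
opening: 0.199
grasp_force: 59.7
```

Rib gripped: 60 N, opening 0.2, as expected for 18 mm. I'll lift and move beside the rack so the wrist camera can see past the held keeper.

```bash
python3 -m creep '0 0 0 0 0 -0.03 255;0 0 0 0 0 -0.09 255;0 0 0 0 0 -0.15 255;0 0 0 0 0 -0.2 255;0 0 0 0 0 -0.246 255;0 0 0 0 0 -0.246 255;0 0 0 0 0 -0.246 255'
python3 -c "
from h import *
go([395,-235,260],100.9)"
```

```text
clock: 3.78
eef_pos: [503.0, 183.3, 259.5]
tcp_rot: [-3.141, 0.0, 1.78]
contact_force: [0.4, -0.2, -1.0]
opening: 0.202
grasp_force: 59.0
rotvec [-0.06  0.01  1.07] shift [-3.868e-01 -1.924e-01 -3.000e-04] at [503.  183.3 259.5] 3.775
```

```bash
python3 -m creep '0 0 1 -0.04 -0.02 0 255;0 0 1 -0.096 -0.048 0 255;0 0 1 -0.15 -0.075 0 255;0 0 1 -0.205 -0.102 0 255;0 0 1 -0.26 -0.13 0 255;0 0 1 -0.315 -0.157 0 255;0 0 1 -0.36 -0.18 0 255;0 0 1 -0.387 -0.192 0 255'
python3 -m creep '0 0 0 0 0 0 255;0 0 0 0 0 0 255;0 0 0 0 0 0 255;0 0 0 0 0 0 255'
python3 - <<'E'
from h import *
f=grab('wrist'); P=cloud(f); s=r.sense(); print(s['eef_pos'],s['tcp_rot'],s['contact_force'],f['world_from_camera'][:3,3])
import os;print(os.listdir('pics'))
E
```

```text
clock: 4.78
eef_pos: [394.1, -236.4, 258.4]
tcp_rot: [-3.139, -0.002, 1.76]
contact_force: [0.4, 0.4, -0.5]
opening: 0.198
grasp_force: 58.9
clock: 5.28
eef_pos: [396.3, -234.0, 260.2]
tcp_rot: [-3.141, -0.0, 1.764]
contact_force: [0.5, 1.0, -2.1]
opening: 0.204
grasp_force: 58.9
[ 396.28673217 -234.18399552  260.25918713] [ 3.14156852e+00 -6.93608520e-05  1.76351954e+00] [-0.25339922  0.45063985 -1.74950164] [ 383.28501608 -163.1688757   402.52691389]
['crop.png', 'top_0.png', 'wrist_4.png', 'side_1.png', 'wrist_3.png']
```

View pics/wrist_4.png

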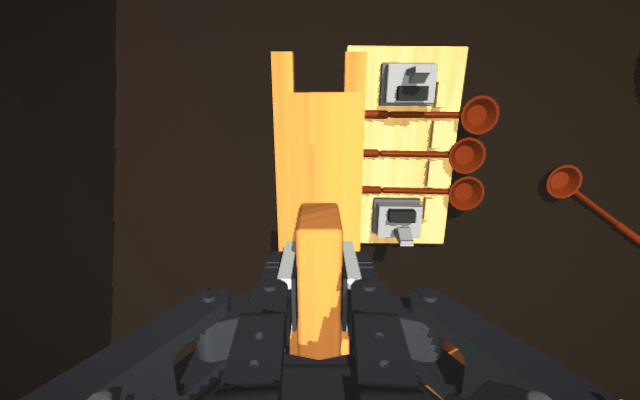

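The view shows the held keeper at (320,170) and the rack beside it. The far hook block is at (408,85) and the near one at (400,218), with its hook at (404,237). Three board corners are visible.

```bash
python3 - <<'E'
from h import *
f=dict(np.load('wrist.npz')); P=cloud(f); I=f['img'].astype(int)
wood=(I[...,1]>150)&(P[...,2]>12)&(P[...,2]<20)
q=P[wood]; rc=cv2.minAreaRect(q[:,:2].astype(np.float32)); print('board',len(q),np.median(q[:,2]),rc, cv2.boxPoints(rc).round(0).tolist())
a=np.deg2rad(10.6)
def fr(q,c,a): d=q[:,:2]-c; return d@np.array([[np.cos(a),-np.sin(a)],[np.sin(a),np.cos(a)]])
c=np.array(rc[0])
L=fr(q,c,a)
# edges: percentile lines -> yaw and centre
xe=[(y,L[np.abs(L[:,1]-y)<3,0].max()) for y in range(-105,106,6) if (np.abs(L[:,1]-y)<3).sum()>5]
for nm,e in(('right',xe),('top',[(x,L[np.abs(L[:,0]-x)<3,1].max()) for x in range(-30,56,6)]),('bot',[(x,L[np.abs(L[:,0]-x)<3,1].min()) for x in range(0,56,6)])):
    e=np.array(e); p=np.polyfit(*e.T,1); m=np.abs(e[:,1]-np.polyval(p,e[:,0]))<2; p=np.polyfit(*e[m].T,1); print(nm,p,m.sum(),len(m))
g=(np.ptp(I,axis=-1)<25)&(P[...,2]>25)&(P[...,2]<100); rows=np.arange(400)[:,None]; cols=np.arange(640)[None]
for nm,m in(('a',g&(rows<110)&(cols>370)&(cols<450)),('b',g&(rows>190)&(rows<250)&(cols>370)&(cols<430))):
    q=P[m]; L=fr(q,c,a); 
    for zl,zh in((20,32),(32,42),(42,50),(50,62),(62,90)):
        k=(q[:,2]>zl)&(q[:,2]<zh)
        if k.sum()>8: print(nm,zl,zh,k.sum(),'z',np.median(q[k,2]).round(1),'x',np.percentile(L[k,0],[2,98]).round(1),'y',np.percentile(L[k,1],[2,98]).round(1))
k=(P[...,2]>240)&(P[...,2]<258)&(np.hypot(P[...,0]-396,P[...,1]+234)<120)&(I[...,0]>180)&(I[...,2]<150)
q=P[k]; print('keeper z',np.percentile(q[:,2],[5,50,95])); Lk=fr(q,np.array([396.28,-234.18]),np.deg2rad(11.04))
# plate end and sides, tilt
s=Lk[:,1]>40; print('x',[(y,Lk[np.abs(Lk[:,1]-y)<3,0].min().round(1),Lk[np.abs(Lk[:,1]-y)<3,0].max().round(1)) for y in range(10,96,12)],'yend',np.percentile(Lk[:,1],[99,100]))
fl=s&(q[:,2]<256); A=np.c_[Lk[fl],np.ones(fl.sum())]; print('plane',np.linalg.lstsq(A,q[fl,2],rcond=None)[0])
sl=(np.abs(Lk[:,0])<7)&s; print('slot floor',Lk[sl,1].max())
E
```

```text
board 10548 15.667148627147327 ((486.6423034667969, -202.1383819580078), (128.9457550048828, 229.3922119140625), 10.878012657165527) [[402.0, -102.0], [445.0, -327.0], [572.0, -303.0], [528.0, -77.0]]
right [1.33462219e-04 6.34143542e+01] 32 35
top [4.64408887e-03 1.14614579e+02] 15 15
bot [  -0.26049514 -100.06437108] 2 10
a 20 32 261 z 26.1 x [-28.5  23.3] y [54.1 96.6]
a 32 42 75 z 37.3 x [-26.1  -2.9] y [58.1 93. ]
a 42 50 1086 z 44.0 x [-24.7  23.5] y [57.2 93.9]
a 50 62 490 z 53.9 x [-14.8  13.7] y [59.2 85.5]
a 62 90 317 z 74.2 x [-7.3  6.3] y [74.9 88.5]
b 20 32 246 z 26.3 x [-28.9  23. ] y [-92.7 -53.1]
b 32 42 158 z 36.8 x [-26.3  21.1] y [-89.9 -55.7]
b 42 50 820 z 44.0 x [-25.8  23. ] y [-92.6 -56.2]
b 50 62 386 z 53.8 x [-16.1  14. ] y [-84.  -58.4]
b 62 90 271 z 73.0 x [-8.3  6. ] y [-87.9 -74.4]
keeper z [252.16817819 253.18739937 254.23763195]
x [(10, np.float64(-19.3), np.float64(20.4)), (22, np.float64(-19.4), np.float64(20.5)), (34, np.float64(-19.4), np.float64(20.5)), (46, np.float64(-19.4), np.float64(20.5)), (58, np.float64(-19.4), np.float64(20.5)), (70, np.float64(-19.4), np.float64(20.5)), (82, np.float64(-19.4), np.float64(20.5)), (94, np.float64(-19.3), np.float64(20.8))] yend [90.71036167 91.89568466]
plane [-4.05404659e-04 -6.15578872e-04  2.53230133e+02]
slot floor 76.0321944754925
```

```bash
python3 -c "
from h import *
go([484.6,-199.2,120],100.6)"
```

```text
rotvec [ 0.   -0.    0.44] shift [0.0174 0.0934 0.1403] at [ 396.3 -234.2  260.3] 5.325
```

```bash
python3 -m creep '0 0 0.44 0.008 0.04 0 255;0 0 0.44 0.0174 0.0934 0 255;0 0 0.44 0.0174 0.0934 0.03 255;0 0 0.44 0.0174 0.0934 0.08 255;0 0 0.44 0.0174 0.0934 0.125 255;0 0 0.44 0.0174 0.0934 0.1403 255;0 0 0.44 0.0174 0.0934 0.1403 255;0 0 0.44 0.0174 0.0934 0.1403 255'
python3 -m creep '0 0 0 0 0 0 255;0 0 0 0 0 0 255;0 0 0 0 0 0 255'
python3 -c "
from h import *
go([484.6,-199.2,120],100.6);print(r.sense()['contact_force'])
grab('wrist'); f=grab('side'); cv2.imwrite('pics/sidecrop.png',cv2.resize(f['img'][160:290,290:450,::-1],None,fx=4.5,fy=4.5,interpolation=cv2.INTER_CUBIC))"; ls pics
```

```text
clock: 6.32
eef_pos: [485.7, -200.4, 121.7]
tcp_rot: [3.139, 0.001, 1.755]
contact_force: [0.0, -0.3, -0.5]
opening: 0.198
grasp_force: 59.2
clock: 6.7
eef_pos: [484.6, -200.1, 120.4]
tcp_rot: [3.141, 0.0, 1.755]
contact_force: [-0.7, -0.5, -0.1]
opening: 0.202
grasp_force: 59.2
rotvec [ 0.03  0.02 -0.07] shift [0.0009 0.0001 0.0004] at [ 484.6 -200.1  120.4] 6.7
[-0.73635481 -0.50703077 -0.07672836]
crop.png
side_1.png
side_6.png
sidecrop.png
top_0.png
wrist_3.png
wrist_4.png
wrist_5.png
```

View pics/wrist_5.png

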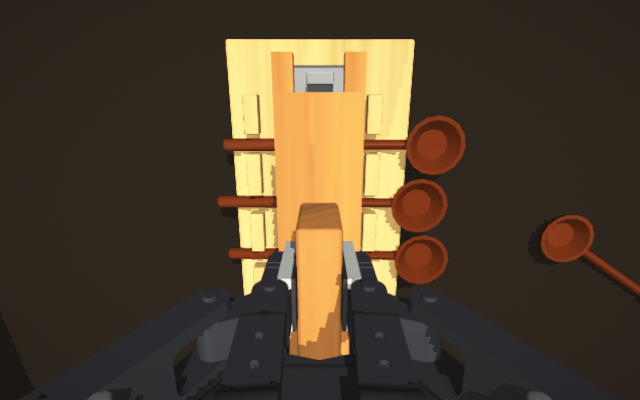

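View pics/sidecrop.png

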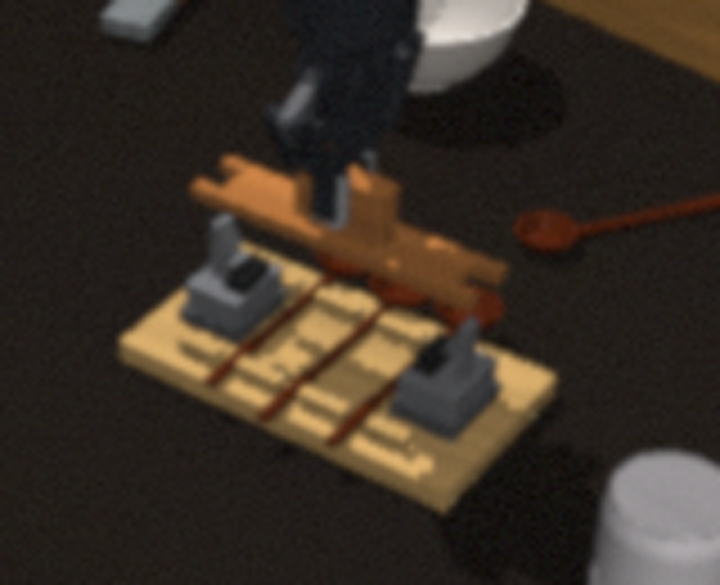

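```bash
python3 - <<'E'
from h import *
f=dict(np.load('wrist.npz')); P=cloud(f); I=f['img'].astype(int); s=r.sense()
a=np.deg2rad(10.6); c=np.array([485.7,-202.1]); L=(P[...,:2]-c)@np.array([[np.cos(a),-np.sin(a)],[np.sin(a),np.cos(a)]])
z=P[...,2]
g=(np.ptp(I,axis=-1)<30)&(z>66)&(z<92)&(L[...,1]>65)&(L[...,1]<95)&(np.abs(L[...,0])<15)
if g.sum(): print('hook',g.sum(),np.percentile(L[g],[2,98],axis=0).round(1),np.percentile(z[g],[50,99]))
k=(z>108)&(z<118)&(np.abs(L[...,0])<30)&(L[...,1]>30)&(L[...,1]<110)&(I[...,0]>150)
print('keeper',k.sum(),np.percentile(L[k],[1,99],axis=0).round(1),L[k].min(0),L[k].max(0),np.median(z[k]),'floor',L[k&(np.abs(L[...,0])<6)][:,1].max())
E
```

```text
hook 518 [[-6.  79.6]
 [ 7.  88.7]] [79.44314462 81.3881607 ]
keeper 11296 [[-19.8  30.7]
 [ 19.5  93. ]] [-20.27950554  30.01096057] [20.20623942 93.9758204 ] 113.41215800692652 floor 78.06104262113129
```

The near hook sits in the slot at wrist (320,78), centred in x within 0.5 mm. The side view shows the keeper level above both hooks. I'll correct 0.9 mm along y, lower it, then push slowly.

```bash
python3 -m creep '0 0 0 0.0009 0 0.005 255;0 0 0 0.0009 0 0.011 255;0 0 0 0.0009 0 0.017 255;0 0 0 0.0009 0 0.022 255;0 0 0 0.0009 0 0.025 255;0 0 0 0.0009 0 0.025 255;0 0 0 0.0009 0 0.025 255' 80
python3 -c "
from h import *
go([484.6,-199.2,60],100.6)"
```

```text
clock: 7.68
eef_pos: [484.4, -199.2, 95.1]
tcp_rot: [3.141, 0.0, 1.755]
contact_force: [0.5, -0.0, -1.2]
opening: 0.192
grasp_force: 82.1
rotvec [ 0.01  0.01 -0.07] shift [-0.      0.0002  0.0351] at [ 484.4 -199.2   95.1] 7.675
```

```bash
python3 -m creep '0 0 0 0 0 0.00125 255;0 0 0 0 0 0.0025 255;0 0 0 0 0 0.00375 255;0 0 0 0 0 0.005 255;0 0 0 0 0 0.00625 255;0 0 0 0 0 0.0075 255;0 0 0 0 0 0.00875 255;0 0 0 0 0 0.01 255'
```

```text
clock: 8.68
eef_pos: [484.3, -199.1, 84.9]
tcp_rot: [3.142, 0.0, 1.755]
contact_force: [-0.1, -0.9, -0.2]
opening: 0.197
grasp_force: 82.2
```

```bash
python3 -m creep '0 0 0 0 0 0.00125 255;0 0 0 0 0 0.0025 255;0 0 0 0 0 0.00375 255;0 0 0 0 0 0.005 255'
```

```text
clock: 9.18
eef_pos: [484.7, -199.3, 80.3]
tcp_rot: [3.141, 0.001, 1.755]
contact_force: [-0.1, -0.1, 7.0]
opening: 0.202
grasp_force: 83.2
```

Contact at about TCP 83. Continuing slowly.

```bash
python3 -m creep '0 0 0 0 0 0.00125 255;0 0 0 0 0 0.0025 255;0 0 0 0 0 0.00375 255;0 0 0 0 0 0.005 255'; python3 -c "
from h import *
print(r.sense()['wrist_torque'])"
```

```text
clock: 9.68
eef_pos: [484.7, -199.2, 75.2]
tcp_rot: [3.141, 0.0, 1.755]
contact_force: [0.5, -0.2, 3.9]
opening: 0.196
grasp_force: 83.1
[-0.02689811 -0.05440789 -0.07256622]
```

```bash
python3 -m creep '0 0 0 0 0 0.00125 255;0 0 0 0 0 0.0025 255;0 0 0 0 0 0.00375 255;0 0 0 0 0 0.005 255'; python3 -c "
from h import *
print(r.sense()['wrist_torque'])"
```

```text
clock: 10.18
eef_pos: [484.2, -199.1, 69.8]
tcp_rot: [-3.141, -0.0, 1.755]
contact_force: [-0.6, -0.3, 3.2]
opening: 0.194
grasp_force: 83.1
[-0.06942957  0.00869806  0.01174075]
```

```bash
python3 -m creep '0 0 0 0 0 0.00125 255;0 0 0 0 0 0.0025 255'
```

```text
clock: 10.42
eef_pos: [484.2, -199.1, 67.6]
tcp_rot: [-3.141, -0.0, 1.755]
contact_force: [-1.3, -0.1, 9.0]
opening: 0.197
grasp_force: 83.8
```

```bash
python3 -m creep '0 0 0 0 0 0.001 255'
```

```text
clock: 10.55
eef_pos: [484.2, -199.1, 66.8]
tcp_rot: [-3.141, -0.0, 1.755]
contact_force: [-1.9, 0.9, 10.3]
opening: 0.192
grasp_force: 84.1
```

```bash
python3 -m creep '0 0 0 0 0 0.001 255'
```

```text
clock: 10.68
eef_pos: [484.2, -199.1, 65.7]
tcp_rot: [-3.141, -0.0, 1.755]
contact_force: [-2.4, 0.9, 9.6]
opening: 0.198
grasp_force: 83.7
```

```bash
python3 -m creep '0 0 0 0 0 0.001 255'
```

```text
clock: 10.8
eef_pos: [484.2, -199.1, 64.9]
tcp_rot: [-3.141, -0.0, 1.755]
contact_force: [-3.1, 0.3, 12.1]
opening: 0.197
grasp_force: 84.1
```

```bash
python3 -m creep '0 0 0 0 0 0.001 255'
```

```text
clock: 10.92
eef_pos: [484.2, -199.1, 64.0]
tcp_rot: [-3.142, -0.0, 1.755]
contact_force: [-3.9, 1.1, 14.8]
opening: 0.2
grasp_force: 84.5
```

```bash
python3 -m creep '0 0 0 0 0 0.001 255'
```

```text
clock: 11.05
eef_pos: [484.2, -199.1, 63.2]
tcp_rot: [-3.141, -0.0, 1.755]
contact_force: [-4.0, 1.1, 16.5]
opening: 0.199
grasp_force: 84.9
```

```bash
python3 -m creep '0 0 0 0 0 0.0008 255;0 0 0 0 0 0.0008 255'; python3 -c "
from h import *
print(r.sense()['contact_force'])"
```

```text
clock: 11.3
eef_pos: [484.2, -199.1, 62.6]
tcp_rot: [-3.142, 0.0, 1.755]
contact_force: [-4.2, 2.3, 17.5]
opening: 0.2
grasp_force: 85.1
[-4.16610194  2.26165524 17.50727338]
```

```bash
python3 -m creep '0 0 0 0 0 0.0008 255;0 0 0 0 0 0.0008 255'
```

```text
clock: 11.55
eef_pos: [484.2, -199.1, 61.9]
tcp_rot: [-3.142, 0.0, 1.755]
contact_force: [-4.8, 2.5, 19.4]
opening: 0.197
grasp_force: 85.4
```

```bash
python3 -m creep '0 0 0 0 0 -0.001 255;0 0 0 0 0 -0.002 255;0 0 0 0 0 -0.002 255'; python3 -c "
from h import *
f=grab('side'); cv2.imwrite('pics/sidecrop2.png',cv2.resize(f['img'][160:290,290:450,::-1],None,fx=4.5,fy=4.5,interpolation=cv2.INTER_CUBIC))"
```

```text
clock: 11.92
eef_pos: [484.2, -199.1, 63.7]
tcp_rot: [-3.142, 0.0, 1.755]
contact_force: [-3.6, 1.4, 14.9]
opening: 0.194
grasp_force: 85.0
```

View pics/sidecrop2.png

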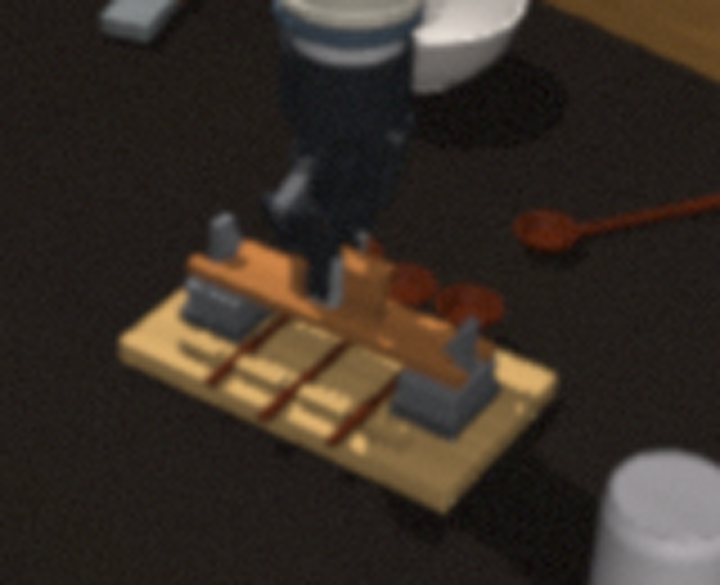

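Both hooks stand upright over the keeper's ends, at crop (222,237) and (463,345), and the keeper is down on both blocks. Next I ease off to the rest height, release, check, and only then lift.

```bash
python3 -m creep '0 0 0 0 0 -0.0008 255;0 0 0 0 0 -0.0008 255;0 0 0 0 0 -0.0008 0;0 0 0 0 0 -0.0008 0;0 0 0 0 0 -0.0008 0;0 0 0 0 0 -0.0008 0;0 0 0 0 0 -0.0008 0;0 0 0 0 0 -0.0008 0'
python3 -c "
from h import *
f=grab('wrist'); P=cloud(f); I=f['img'].astype(int); z=P[...,2]
a=np.deg2rad(10.6); c=np.array([485.7,-202.1]); L=(P[...,:2]-c)@np.array([[np.cos(a),-np.sin(a)],[np.sin(a),np.cos(a)]])
k=(np.abs(L[...,0])<19)&(L[...,1]>35)&(L[...,1]<92)&(z>45)&(z<72)&(I[...,0]-I[...,2]>40)
print(k.sum(),np.median(z[k]),np.linalg.lstsq(np.c_[L[k],np.ones(k.sum())],z[k],rcond=None)[0])"
```

```text
clock: 12.98
eef_pos: [484.3, -199.1, 63.7]
tcp_rot: [-3.142, -0.0, 1.755]
contact_force: [0.2, 1.0, -0.3]
opening: 1.001
grasp_force: 0.0
9672 59.11716509811305 [-1.98236452e-04 -1.14697833e-03  5.91723082e+01]
```

Released. The underside is at about 51 mm, which is 41 plus a setting of about 10, and it is level. Lifting away.

```bash
python3 -m creep '0 0 0 0 0 -0.01 0;0 0 0 0 0 -0.03 0;0 0 0 0 0 -0.07 0;0 0 0 0 0 -0.12 0;0 0 0 0 0 -0.17 0;0 0 0 0 0 -0.2 0;0 0 0 0 0 -0.2 0;0 0 0 0 0 -0.2 0'
python3 -c "
from h import *
f=grab('wrist'); P=cloud(f); I=f['img'].astype(int); z=P[...,2]
a=np.deg2rad(10.6); c=np.array([485.7,-202.1]); L=(P[...,:2]-c)@np.array([[np.cos(a),-np.sin(a)],[np.sin(a),np.cos(a)]])
k=(np.abs(L[...,0])<19)&(np.abs(L[...,1])<92)&(np.abs(L[...,1])>35)&(z>45)&(z<72)&(I[...,0]-I[...,2]>40)
print(k.sum(),np.linalg.lstsq(np.c_[L[k],np.ones(k.sum())],z[k],rcond=None)[0])
w=(z>54)&(z<64)&(I[...,0]-I[...,2]>40)&(np.abs(L[...,0])<40)&(np.abs(L[...,1])<110); print(cv2.minAreaRect(P[w][:,:2].astype(np.float32)))
g=(z>66)&(z<92)&(np.ptp(I,axis=-1)<30)&(np.abs(L[...,0])<12)
for s in(1,-1):
  m=g&(s*L[...,1]>65)&(s*L[...,1]<100)
  if m.any(): print('hook y',np.percentile(L[m][:,1],[2,98]))
cv2.imwrite('pics/fin.png',f['img'][...,::-1])"
```

```text
clock: 14.02
eef_pos: [483.8, -198.9, 263.3]
tcp_rot: [-3.141, -0.0, 1.755]
contact_force: [-0.1, -0.7, -0.5]
opening: 0.998
grasp_force: 0.0
3118 [2.52422422e-03 6.37774922e-04 5.91335131e+01]
((484.895263671875, -201.887939453125), (40.069637298583984, 188.96995544433594), 10.596209526062012)
hook y [76.82088249 88.33631247]
hook y [-88.53042375 -76.80916005]
```

View pics/fin.png

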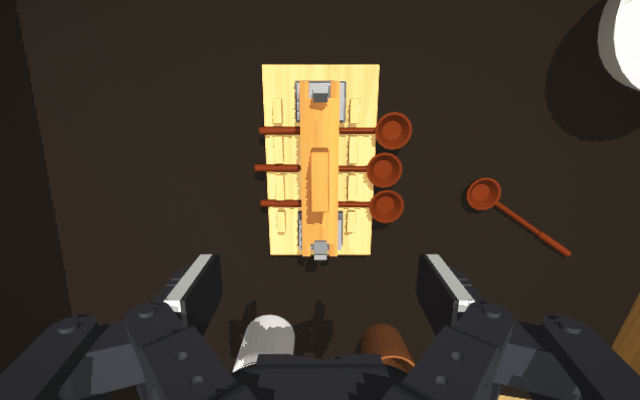

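The final view shows the keeper centred and level on the rack. Both hooks are upright in its slots at (320,92) and (320,250), and the spoons are in place.

```bash
python3 -c "
from rig import r
print(r.sign_off())"
```

```text
the job is handed in; nothing more can be done
None
```

The keeper bar is snapped under both hooks, centred within about 1 mm and level. The push peaked at about 19 N, the gripper let go before lifting, and the job was handed in at about 14 s; no verdict came back.

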